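Dry-fit a stone slip on a mitre jig

TASK

Lay the loose steel catch bar across the two forked posts at the front of the mitre jig, down in both notches and roughly centred, lowering it rather than dropping it, and let go of it. Then pick up the stone slip by the grip of its suction lifter, tilt it to the slope of the jig's sprung stone face and press it gently onto the middle of that face, lying flush, with its long side running up the slope, and finish while still holding it there with a steady push of about 10 N, clear of the bar. Leave everything else on the table where it is.

Things in the scene. Friction and masses are not known exactly. Their poses are not given: they have to be found in the camera images.
- jig: Fixed mitre jig: dark steel base plate (235 mm along x, 215 mm along y, 12 mm thick) with two forked posts at its front (-x) and the tilting rest behind them. Origin on the table under the jig, 85 mm behind the forks' line; x from the forks to the back, y along the forks' line, z up. Nothing on it stands above 150 mm.
- fork_seat (a point): Where the centre of the seated catch bar lies: mid-way between the two forked posts, 57 mm above the table, axes as the jig's. Posts: 85 mm to either side along y, 20 mm wide along y, notch 24 mm wide along x, open upward, floor 50 mm and prong tops 76 mm above the table. Between the posts it is free down to the base plate, and for 60 mm behind (+x), up to the tilting rest.
- face (a point): Centre of the sloped flat top of the grey sprung stone on the jig, 90 to 120 mm above the table. z: outward normal; x: straight up the slope; y: level across. 110 mm (x) by 140 mm (y); leans down towards the forks; its slope differs each time, about 13 to 32 degrees from level, and is clamped: it does not change under pushes below 50 N. Nothing stands above it.
- stone: The grey stone piece itself, 110 x 140 x 20 mm, origin at its centre, 10 mm below the face, same axes. It rides on four springs over an aluminium tilting plate: pushed along its normal it starts to give at about 2 N and sinks 1 mm for each further 2 N, straight in without tilting, up to 12 mm; let go, it comes back.
- bar_mid (a point): Centre of the loose catch bar: plain steel flat bar 220 mm long (its x), 18 mm wide (y), 14 mm high (z), about 0.4 kg, lying on the table at the start to the left or right of the jig.
- bar: The same catch bar; origin at the centre of its underside, 7 mm below bar_mid.
- slip_grip (a point): Middle of the upright grip of the slip's suction lifter, 45 mm above the slip's underside; z square to the slip. The grip is a black block 50 mm long (x), 18 mm thick (y), from 22 to 60 mm above the underside, on a round rubber cup 54 mm across and 10 mm high stuck firmly on the slip. Pinch it across y.
- slip: The stone slip with its lifter, one rigid piece of about 0.25 kg: grey stone plate 80 mm (x) by 60 mm (y) by 12 mm, flat on the table at the start to the left or right of the jig (opposite the bar). Origin at the centre of its flat underside.
- slip_under (a point): Centre of the flat underside of the slip, 45 mm below slip_grip: the side that goes onto the sloped face.
- pads: stack of four round polishing discs, 100 mm across and 20 mm high together; bystander; origin: centre of its underside
- tape: roll of tape lying flat, 94 mm across, 30 mm high; bystander; origin: centre of its underside
- offcut: small white stone offcut, 40 x 90 x 20 mm, lying flat in front of the jig; bystander; origin: centre of its underside
- wax: squat tin, 80 mm across, 60 mm high; bystander; origin: centre of its underside
- spray: upright bottle, 70 mm across, 190 mm high, on the right; bystander; origin: centre of its underside
- wrench: wrench lying flat near the table's right side; bystander; origin: centre of its underside
- marker: black marker pen, 14 mm thick, 134 mm long, lying flat behind the jig; bystander; origin: centre of its underside
Things that resemble listed ones, but are neither listed nor needed, are in the scene too. Leave any red or turquoise look-alike of the bar alone.

How it is judged:
On the way, in this order (a step that is already met when the one before it is completed fails the run):
1. the catch bar lies in both forks, let go (x of bar_mid in the frame of fork_seat between -0.006 and 0.006 m and y of bar_mid in the frame of fork_seat between -0.025 and 0.025 m and z of bar_mid in the frame of fork_seat between -0.004 and 0.004 m and angle between the x axis of bar_mid and the y axis of fork_seat, either way round below 0.08 rad and contact force between the fingers and bar below 0.1 N and linear speed of bar below 0.03 m/s), for 0.2 s.
2. then the slip is lifted clear of the table in the fingers (height (world z) of slip_under above 0.05 m and contact force between the fingers and slip above 1 N), for 0.2 s.
3. then the slip is held flush on the sloped face (x of slip_under in the frame of face between -0.02 and 0.02 m and y of slip_under in the frame of face between -0.02 and 0.02 m and z of slip_under in the frame of face between -0.003 and 0.003 m and angle between the z axis of slip and the z axis of face, either way round below 0.04 rad and angle between the x axis of slip and the x axis of face, either way round below 0.17 rad and contact force between slip and stone between 4 and 25 N and contact force between the fingers and slip above 2 N and contact force between slip and bar below 0.3 N), for 0.2 s.
At the end, for the whole second after the job is handed in: Bar let go in both forks (6 mm across, 25 mm along, 4 mm in height, 0.08 rad); slip gripped, off the bar, flush on the face (0.04 rad, 3 mm), within 20 mm of its centre each way, long side within 0.17 rad of straight up the slope, pressed on with 4 to 25 N; bystanders in place (all of step 1 and all of step 3); the arm keeps its last pose, push and grip.
It fails at once if the bar is dropped from more than about 25 mm above its seat (height (world z) of bar_mid above 0.085 m and contact force between the fingers and bar below 0.05 N).
It fails at once if the slip is rammed onto the stone face (over 45 N) (contact force between slip and stone above 45 N).
It fails at once if something else on the table is moved by more than 30 mm (distance of any of pads, tape, offcut, wax, spray, wrench, marker from where it was at the start of the episode above 0.03 m).
It also fails if it takes over 54 s, if anything falls off the work surface, if the arm or the gripper's body presses on something with over 40 N, if the wrist force passes 120 N, or if a joint passes its speed limit or range.

ROBOT

A 6-joint arm with a two-finger parallel gripper is mounted at the origin on the work surface. World frame = base frame: x ahead of the robot, y to its left, z up, the work surface at z = 0. Lengths are in m, angles in rad, forces in N, time in s.
With the tool pointing down it reaches from about 0.325 to 0.775 m from the base axis. Payload 9.3 kg.
Tool frame: the origin (TCP) lies at the centre of the arm's flange, where the gripper is bolted on; the fingertips stand 173 mm ahead of it and the grasp point (between the pads) lies ahead of it (manip.grasp_offset is the z of the grasp point in the tool frame, in m); z points along the fingers, y is the direction in which the jaws open and shut (so a half turn about z gives the same grasp; the last joint's range is limited). The gripper opens to 85 mm and grips with 20 to 120 N. Pads are 22 mm wide; open, the fingers measure 114 mm over their backs; the gripper's body (76 mm by 85 mm) begins 54 mm behind the grasp point. The pads swing forward as they close: fully open they stand 13 mm farther back than shut.
Start: joints at [1.151, 0.259, 0.021, 1.334, 0, 1.418], TCP at [0.145, 0.531, 0.405] pointing down, gripper open.
Joint ranges: [-3.04, 3.04], [-0.91, 1.82], [-1.04, 1.36], [-1.92, 1.95], [-1.52, 1.45], [-3.14, 3.14]. Speed limits (rad/s): [2.22, 2.22, 2.79, 3.14, 3.14, 3.14].

INTERFACE

Orientations are given as a unit quaternion [w, x, y, z].
In Python, from cell import manip gives the robot as it stands.
- The arm moves only by the shell command python3 -m handwheel 'ROWS' [OPENING]. ROWS is a JSON object of lists of equal length, an entry for each row: "delta_pos": the shift along the tool's x, y, z in mm, a list of three; "twist": the turn about the tool's z in rad. A call has 1 to 12 rows; each row is the pose to reach, as a shift and turn from the pose commanded when the call began, along the tool's axes at that moment; what a row does not reach only later rows make up. A row lasts 1/10 s, in which the tool goes at most 50 mm and 8.59 degrees, less where a joint would pass 70% of its speed; a pose out of reach is approached as far as the arm can. A call with a gripper value outside its range is refused whole. OPENING is the closure, from -1 (fully open) to 1 (shut), set as the call begins (- or left out, the last holds). The fingers move at their own pace and stop on an object; the grip force is fixed at half the most. Time passes only in rows, so rows that repeat a pose let the fingers close. It gives the time, the measured TCP pose, the force and the opening at its end, in the units of the state.
- manip.observe(): the state, without advancing time (a new reading comes with each control period).
- manip.snapshot(name): name is "scene" or "top" or "wrist"; returns the picture (400x640x3 uint8, red, green, blue); there is no depth.
- manip.get_calibration(name): a dict with "fx", "fy", "cx", "cy" (pixels), "k1" (the pictures are not rectified: a ray, as slopes to the right and down, at radius r is drawn at 1 + k1 r^2 times it, then the intrinsics apply), "view" (4x4, takes a point from world to camera coordinates); the wrist camera has in their place "T_tool_cam" (4x4, takes a point from camera to tool coordinates, whose origin is the TCP and whose axes are the flange's). Camera axes: x right, y up, looking along -z (the intrinsics and any distortion apply to the point x, -y, -z); pixel columns grow to the right and rows downward; lengths in m; the calibration is good to about 2 mm. A picture is of the moment at which its call begins: read the wrist's pose just before it. get_calibration takes no time and is no camera call.
- manip.job_done(): hands the job in, once; it reports no verdict.
Trained networks look in the newest picture that a camera, given by its name, has taken for a name from the list of things; names that differ only in an ending like _2 or _b are one class to them, and where a whole thing is asked for, a point or a joint stands for the part that bears it (a point fixed in the world has none). Each returns a list of dicts, best first, with "conf" (0 to 1); they miss things now and then, are a little off and sometimes report something else, mostly with a low value. They report only what shows in the picture. A call takes as long as a camera call. They do not tell look-alikes from the thing itself.
- manip.look_for(thing, camera): "xy" ([column, row] in pixels, amid what is visible of it).
- manip.regions_of(thing, camera): "region" (400x640 bool, what is visible of it) and "xy" ([column, row] in pixels, amid what is visible of it).
- manip.spot_point(thing, camera): "xy" ([column, row] in pixels: a listed point, or the origin of a listed thing).
The state is a dict: "time_s": time; "q": joint angles; "qvel": joint speeds; "effort": joint torques, N m; "ee_pos": TCP position; "tcp_rot": TCP orientation; "wrist_force": force on the tool from outside, world axes, zero at the start; "torque": the same for the moment, N m; "gripper_width": finger opening in m.
Only numpy, scipy, OpenCV 4.12 (cv2) and the standard library are available. Lean on these libraries where they do the work, as an engineer would, in place of code of your own. Each camera call takes 0.05 s, during which the arm holds its last target. There are 200 camera calls.

## Working session

There is one attempt and no reset: what is moved stays moved. The work goes in short steps, Python scripts to look and compute and a shell command to move; the robot and the scene stay as the last step left them, time stands still between calls to the robot, and variables do not carry over. Pictures are saved under pics/ and viewed, about 8 in all and at most 12, crops included, and the job is handed in when it is done.

```bash
ls -la; mkdir -p pics; python3 -m handwheel --help | head -40
cat > h.py <<'E'
import numpy as np, cv2
from cell import manip
from scipy.spatial.transform import Rotation as R
def save(cam,name):
    im=manip.snapshot(cam); cv2.imwrite('pics/'+name,im[:,:,::-1]); return im
def Rt(s): w,x,y,z=s['tcp_rot']; return R.from_quat([x,y,z,w]).as_matrix()
def cam(cn,s=None):
    c=manip.get_calibration(cn)
    if 'view' in c: T=np.linalg.inv(np.array(c['view']))
    else:
        s=s or manip.observe(); W=np.eye(4); W[:3,:3]=Rt(s); W[:3,3]=s['ee_pos']; T=W@np.array(c['T_tool_cam'])
    return c,T
def ray(cn,xy,s=None):
    c,T=cam(cn,s); K=np.array([[c['fx'],0,c['cx']],[0,c['fy'],c['cy']],[0,0,1.]])
    u=cv2.undistortPoints(np.array([[xy]],float),K,np.array([c['k1'],0,0,0.]))[0,0]
    return T[:3,3],T[:3,:3]@np.array([u[0],-u[1],-1.])
def at_z(cn,xy,z,s=None):
    o,d=ray(cn,xy,s); return o+d*(z-o[2])/d[2]
def proj(cn,P,s=None):
    c,T=cam(cn,s); p=np.linalg.inv(T)@np.append(P,1); a=np.array([p[0],-p[1]])/-p[2]; a=a*(1+c['k1']*(a@a))
    return np.array([c['fx']*a[0]+c['cx'],c['fy']*a[1]+c['cy']])
E
python3 - <<'E'
from h import *
s=manip.observe(); print(s); print(manip.grasp_offset, [x for x in dir(manip) if x[0]!='_'])
a=save('scene','s0.png'); b=save('top','t0.png')
for n in ['jig','fork_seat','face','bar_mid','slip_grip','slip_under','offcut','marker']:
  for c in ['top','scene']:
    print(n,c,[(np.round(r['xy']).tolist(),round(r['conf'],2),np.round(at_z(c,r['xy'],{'fork_seat':.057,'face':.105,'slip_grip':.045,'bar_mid':.007}.get(n,0)),3)[:2].tolist()) for r in manip.spot_point(n,c)[:4]])
for c in ['top','scene','wrist']: print(cam(c)[0])
E
```

```text
total 12
drwxr-xr-x  3 agent agent 4096 Dec  4 11:03 .
drwxr-xr-x 23 root  root  4096 Dec  4 11:03 ..
drwxr-xr-x  2 agent agent 4096 Dec  4 11:03 pics
{'time_s': 0.0, 'q': array([ 1.15143424e+00,  2.59166890e-01,  2.07609476e-02,  1.33371630e+00,
       -2.24317849e-05,  1.41822109e+00]), 'qvel': array([ 6.64831816e-04, -9.21230647e-05, -1.24324356e-03, -1.38234846e-03,
       -3.46424901e-04,  3.27698203e-04]), 'effort': array([-1.03310176e-03, -5.55642986e+01,  3.44532752e+01,  1.37269145e-02,
       -1.52169714e-04,  2.29702977e-06]), 'ee_pos': array([0.14496646, 0.53048615, 0.40407945]), 'tcp_rot': array([-1.76251469e-04,  1.32998143e-01,  9.91116065e-01, -6.39198710e-04]), 'wrist_force': array([ 0.84700752,  0.96664029, -0.41218774]), 'torque': array([ 0.0013707 ,  0.00565758, -0.00042649]), 'gripper_width': 0.08536950466132515}
0.1547 ['PlanningError', 'get_calibration', 'grasp_offset', 'job_done', 'look_for', 'observe', 'regions_of', 'snapshot', 'spot_point']
jig top [([311.0, 186.0], 0.97, [0.586, 0.009])]
jig scene [([320.0, 228.0], 0.75, [0.59, 0.006])]
fork_seat top [([227
[... 1696 characters left out ...]
0.7638745 ,  0.35805777,  0.53692679,  0.36600758],
       [ 0.47884165, -0.24332896,  0.8435056 , -1.75555348],
       [ 0.        ,  0.        ,  0.        ,  1.        ]])}
{'fx': 319.938847401872, 'fy': 319.938847401872, 'cx': 315.32983506422863, 'cy': 195.23413200208108, 'k1': -0.04196466582440928, 'T_tool_cam': array([[-1.18156106e-04,  9.54186248e-01,  2.99213286e-01,
         7.61438995e-02],
       [ 9.99999783e-01, -8.11492560e-05,  6.53672793e-04,
         3.17670839e-04],
       [ 6.48006525e-04,  2.99213298e-01, -9.54186031e-01,
         3.05341744e-02],
       [ 0.00000000e+00,  0.00000000e+00,  0.00000000e+00,
         1.00000000e+00]])}invalid input: not JSON, or not a number
```

```bash
python3 -c "
import cv2
a=cv2.imread('pics/t0.png')[90:330,120:480];b=cv2.imread('pics/s0.png')[80:320,140:500]
cv2.imwrite('pics/v1.png',cv2.resize(a,None,fx=2.2,fy=2.2,interpolation=2));cv2.imwrite('pics/v2.png',cv2.resize(b,None,fx=2.2,fy=2.2,interpolation=2))"
```

```text
(no output)
```

View pics/v1.png

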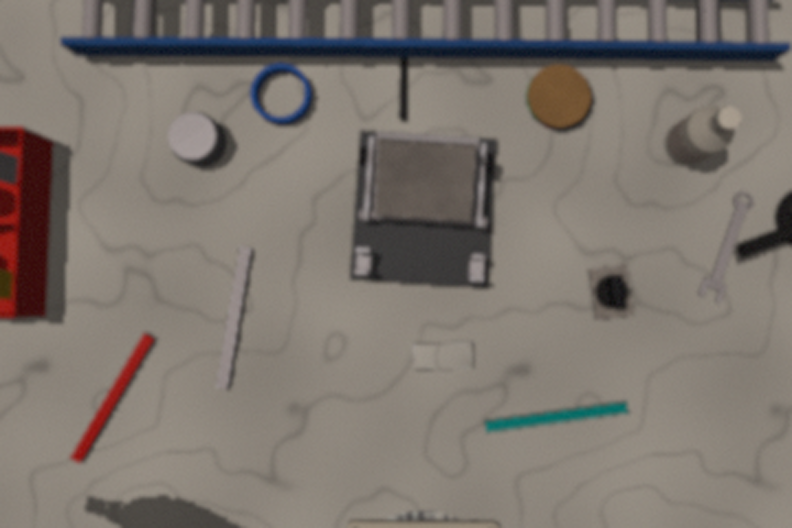

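View pics/v2.png

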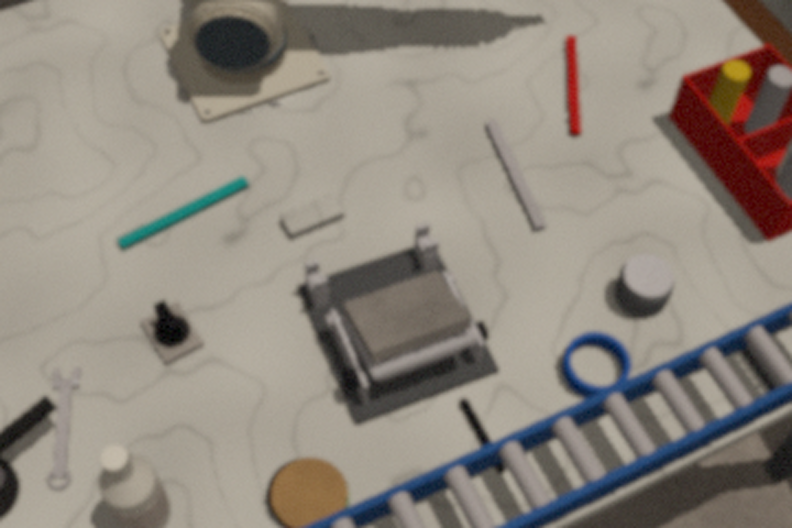

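```bash
cat > m1.py <<'E'
from h import *
for c in ['top','scene']:
  manip.snapshot(c)
  for n,z in [('bar',.007),('stone',.1),('slip',.006),('jig',.006)]:
    for r in manip.regions_of(n,c)[:4]:
      m=r['region'].astype(np.uint8); k,_=cv2.findContours(m,0,1); k=max(k,key=cv2.contourArea)
      b=cv2.boxPoints(cv2.minAreaRect(k)); W=np.array([at_z(c,p,z)[:2] for p in b])
      e=W[1]-W[0]; f=W[2]-W[1]; l=e if np.hypot(*e)>np.hypot(*f) else f
      q=cv2.approxPolyDP(k,4,True)[:,0].tolist()
      print(c,n,round(r['conf'],2),m.sum(),'ctr',W.mean(0).round(3),'sides',np.hypot(*e).round(3),np.hypot(*f).round(3),'longdir',np.degrees(np.arctan2(l[1],l[0])).round(1),q)
E
python3 m1.py
```

```text
top bar 0.97 440 ctr [0.421 0.296] sides 0.219 0.025 longdir -8.1 [[231, 202], [221, 266], [231, 229]]
top bar 0.95 359 ctr [0.296 0.481] sides 0.222 0.022 longdir -29.1 [[188, 242], [154, 299]]
top stone 0.76 1584 ctr [0.625 0.005] sides 0.116 0.145 longdir -93.1 [[291, 154], [291, 187], [333, 189], [336, 156]]
top slip 0.93 429 ctr [ 0.464 -0.287] sides 0.063 0.081 longdir -171.8 [[388, 213], [391, 234], [408, 233], [405, 211]]
top jig 0.77 4290 ctr [0.592 0.005] sides 0.237 0.219 longdir -2.8 [[285, 150], [279, 216], [341, 221], [345, 154]]
scene bar 0.71 466 ctr [ 0.274 -0.206] sides 0.221 0.034 longdir 97.0 [[252, 163], [193, 190], [206, 189]]
scene bar 0.63 372 ctr [0.424 0.291] sides 0.028 0.23 longdir -8.2 [[363, 134], [361, 140], [386, 185]]
scene bar 0.55 201 ctr [0.3   0.476] sides 0.021 0.231 longdir -29.4 [[399, 96], [402, 142]]
scene stone 0.98 1461 ctr [ 0.629 -0.   ] sides 0.161 0.104 longdir 87.7 [[338, 204], [296, 219], [310, 244], [353, 228]]
scene stone 0.71 416 ctr [0.793 0.19 ] sides 0.096 0.086 longdir 92.7 [[417, 231], [404, 231], [397, 238], [396, 250], [406, 260], [425, 249]]
scene slip 0.58 454 ctr [ 0.459 -0.292] sides 0.061 0.096 longdir 7.5 [[213, 217], [205, 228], [216, 245], [231, 234], [220, 218]]
scene jig 0.9 4755 ctr [0.576 0.008] sides 0.251 0.282 longdir -10.1 [[334, 182], [326, 193], [287, 206], [283, 199], [278, 201], [276, 215], [302, 272], [366, 248]]
scene jig 0.65 888 ctr [ 0.759 -0.212] sides 0.104 0.089 longdir 93.6 [[292, 292], [268, 291], [261, 303], [264, 314], [276, 319], [295, 310]]
```

```bash
python3 -m handwheel '{"delta_pos":[[0,-50,0],[0,-100,0],[0,-150,0],[0,-200,0],[0,-250,0],[0,-300,0],[0,-340,0],[0,-340,0]],"twist":[0,0,0,0,0,0,0,0]}'; python3 -c "
from h import *
s=manip.observe();print(s['q'].round(3),Rt(s).round(3))"
```

```text
time_s: 2.2
ee_pos: [0.0534, 0.199, 0.4048]
tcp_rot: [0.001, 0.134, 0.991, 0.001]
wrist_force: [0.1, 0.2, -1.5]
gripper_width: 0.0857
[ 0.891 -0.365 -0.554  1.381 -0.     1.159] [[-0.964  0.265  0.001]
 [ 0.265  0.964  0.001]
 [-0.001  0.002 -1.   ]]
```

```bash
python3 -m handwheel '{"delta_pos":[[0,-40,40],[0,-80,80],[0,-120,120],[0,-120,160],[0,-120,160]],"twist":[0,0,0,0,0]}'; python3 -c "
from h import *
s=manip.observe();print(s['q'].round(3),Rt(s).round(3))"
```

```text
time_s: 2.7
ee_pos: [0.0253, 0.0899, 0.255]
tcp_rot: [0.0, 0.133, 0.991, 0.0]
wrist_force: [0.5, -0.1, 0.1]
gripper_width: 0.0855
[ 0.189 -0.615 -1.012  1.173 -0.     0.455] [[-0.965  0.263  0.001]
 [ 0.263  0.965 -0.   ]
 [-0.001  0.    -1.   ]]
```

```bash
python3 -m handwheel '{"delta_pos":[[0,0,40],[0,0,60],[0,0,60]],"twist":[0,0,0]}'; python3 -c "
from h import *
s=manip.observe();print(s['q'].round(3),s['ee_pos'].round(4),Rt(s).round(3))"
```

```text
time_s: 3.0
ee_pos: [0.0318, 0.1058, 0.2381]
tcp_rot: [-0.002, 0.135, 0.991, -0.006]
wrist_force: [-0.3, -0.7, 0.5]
gripper_width: 0.0854
[ 0.434 -0.503 -1.04   1.043 -0.008  0.704] [0.0318 0.1058 0.2381] [[-0.964  0.267 -0.005]
 [ 0.267  0.964 -0.011]
 [ 0.002 -0.012 -1.   ]]
```

```bash
python3 -m handwheel '{"delta_pos":[[0,40,-40],[0,80,-80],[0,120,-100],[0,120,-100],[0,120,-100]],"twist":[0,0,0,0,0]}'; python3 -c "
from h import *
s=manip.observe();print(s['q'].round(3),s['ee_pos'].round(4),Rt(s).round(4))"
```

```text
time_s: 3.5
ee_pos: [0.0632, 0.2254, 0.3386]
tcp_rot: [-0.001, 0.129, 0.992, -0.005]
wrist_force: [0.5, 0.0, -0.6]
gripper_width: 0.0853
[ 0.933 -0.272 -0.675  1.177 -0.002  1.192] [0.0632 0.2254 0.3386] [[-0.9668  0.2556 -0.0036]
 [ 0.2556  0.9667 -0.0088]
 [ 0.0012 -0.0094 -1.    ]]
```

```bash
python3 -m handwheel '{"delta_pos":[[-41,20,0],[-82,40,0],[-123,60,0],[-164,80,0],[-205,100,0],[-246,120,0],[-290,140,0],[-329,159,0],[-329,159,0]],"twist":[-0.02,-0.04,-0.06,-0.08,-0.1,-0.115,-0.115,-0.115,-0.115]}'
cat > m2.py <<'E'
import sys
from h import *
s=manip.observe(); im=save('wrist',sys.argv[1]); T=Rt(s); print(s['time_s'],s['q'].round(3),s['ee_pos'].round(4),T.round(4).tolist())
for n,z in [a.split('=') for a in sys.argv[2:]]:
  z=float(z)
  for r in manip.regions_of(n,'wrist')[:2]:
    k,_=cv2.findContours(r['region'].astype(np.uint8),0,1); k=max(k,key=cv2.contourArea)
    b=cv2.boxPoints(cv2.minAreaRect(k)); W=np.array([at_z('wrist',p,z,s)[:2] for p in b])
    e=W[1]-W[0]; f=W[2]-W[1]; l=e if np.hypot(*e)>np.hypot(*f) else f
    print(n,round(r['conf'],2),np.round(r['xy']),'ctr',W.mean(0).round(4),'sides',np.hypot(*e).round(3),np.hypot(*f).round(3),'dir',np.degrees(np.arctan2(l[1],l[0])).round(1)%180)
E
python3 m2.py w1.png bar=.010
```

```text
time_s: 4.4
ee_pos: [0.4256, 0.2894, 0.3326]
tcp_rot: [-0.003, 0.075, 0.997, -0.006]
wrist_force: [0.5, -0.5, 0.2]
gripper_width: 0.0853
4.4 [ 0.436  0.235 -0.197  1.149 -0.008  0.586] [0.4256 0.2894 0.3326] [[-0.9888, 0.1494, -0.006], [0.1494, 0.9887, -0.0119], [0.0042, -0.0127, -0.9999]]
bar 0.75 [324. 160.] ctr [0.4234 0.2936] sides 0.222 0.018 dir 170.8
bar 0.63 [489.  61.] ctr [0.3439 0.4511] sides 0.115 0.024 dir 150.0
```

View pics/w1.png

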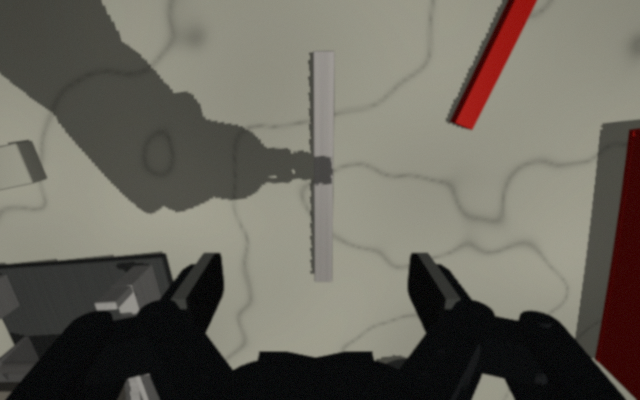

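```bash
python3 -m handwheel '{"delta_pos":[[2,8,45],[2,8,90],[2,8,130],[2,8,155],[2,8,155]],"twist":[0.01,0.01,0.01,0.01,0.01]}'; python3 -m handwheel '{"delta_pos":[[0,0,0],[0,0,0],[0,0,0],[0,0,0],[0,0,0],[0,0,0]],"twist":[0,0,0,0,0,0]}' 1
```

```text
time_s: 5.0
ee_pos: [0.4178, 0.2949, 0.1766]
tcp_rot: [-0.005, 0.08, 0.997, -0.007]
wrist_force: [-0.3, 0.8, 0.0]
gripper_width: 0.0849
time_s: 5.6
ee_pos: [0.4208, 0.2955, 0.18]
tcp_rot: [-0.001, 0.081, 0.997, -0.005]
wrist_force: [-1.6, -1.3, 10.5]
gripper_width: 0.0159
```

```bash
python3 -m handwheel '{"delta_pos":[[0,0,-20],[0,0,-60],[0,0,-100],[0,0,-150],[0,-20,-180],[-20,-60,-180],[-40,-100,-180],[-60,-145,-180],[-80,-190,-180],[-105,-230,-180],[-128,-267,-180],[-128,-267,-180]],"twist":[0,0,0,0.1,0.25,0.4,0.55,0.7,0.85,1.0,1.15,1.3]}'
python3 -m handwheel '{"delta_pos":[[0,0,0],[0,0,0],[0,0,0]],"twist":[0.14,0.16,0.16]}'
python3 - <<'E'
from h import *
s=manip.observe(); save('wrist','w2.png'); print(s['q'].round(3),s['ee_pos'].round(4),Rt(s).round(4).tolist(),s['gripper_width'])
for n,z in [('fork_seat',.057),('face',.105),('jig',0),('bar_mid',.16)]:
    print(n,[(np.round(r['xy']).tolist(),round(r['conf'],2),at_z('wrist',r['xy'],z,s).round(4)[:2].tolist()) for r in manip.spot_point(n,'wrist')[:2]])
E
```

```text
time_s: 6.8
ee_pos: [0.5065, 0.009, 0.3611]
tcp_rot: [0.002, 0.672, 0.741, -0.006]
wrist_force: [0.0, 0.5, -3.7]
gripper_width: 0.0161
time_s: 7.1
ee_pos: [0.5047, 0.0134, 0.3614]
tcp_rot: [0.002, 0.724, 0.69, -0.006]
wrist_force: [0.4, 0.1, -3.3]
gripper_width: 0.0157
[-0.137  0.201 -0.167  1.207 -0.012  1.482] [0.5047 0.0134 0.3614] [[0.0479, 0.9988, -0.0057], [0.9988, -0.048, -0.011], [-0.0112, -0.0051, -0.9999]] 0.015665397942794514
fork_seat []
face [([472.0, 208.0], 0.6, [0.6214, 0.0007])]
jig [([393.0, 174.0], 0.85, [0.5853, 0.0017])]
bar_mid [([316.0, 262.0], 0.91, [0.5033, -0.0076]), ([147.0, 343.0], 0.62, [0.3857, -0.066])]
```

View pics/w2.png

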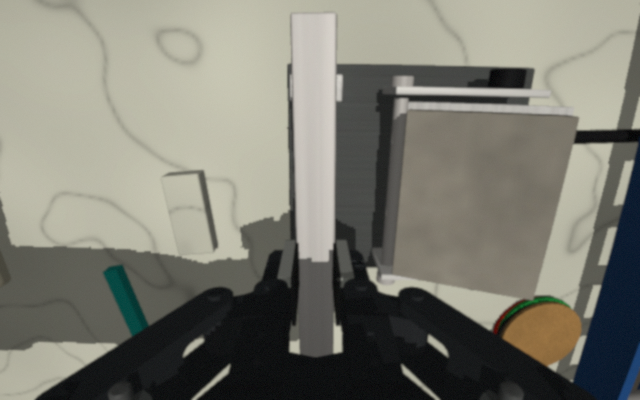

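Run:
```python
from h import *
s=manip.observe()
im=cv2.imread('pics/w2.png'); cv2.imwrite('pics/v3.png',np.hstack([cv2.resize(im[40:130,270:360],None,fx=4,fy=4,interpolation=2),cv2.resize(im[60:300,380:600],None,fx=1.5,fy=1.5,interpolation=2)[:360]]))
for n,p,z in [('plFL',(289,66),.012),('plF2',(290,235),.012),('plBL',(533,70),.012),('post',(316,87),.076),('barend',(314,14),.17)]:
    print(n,at_z('wrist',p,z,s).round(4))
# face corners triangulation: stone regions in 3 cams
for c in ['top','scene','wrist']:
    manip.snapshot(c)
    for r in manip.regions_of('stone',c)[:1]:
        k,_=cv2.findContours(r['region'].astype(np.uint8),0,1); k=max(k,key=cv2.contourArea); h=cv2.convexHull(k)
        e=1
        while len(cv2.approxPolyDP(h,e,True))>4: e+=.5
        print(c,round(r['conf'],2),e,cv2.approxPolyDP(h,e,True)[:,0].tolist())
    print(c,[(np.round(r['xy'],1).tolist(),round(r['conf'],2)) for r in manip.spot_point('face',c)[:1]],[(np.round(r['xy'],1).tolist(),round(r['conf'],2)) for r in manip.spot_point('fork_seat',c)[:1]])
```

```text
plFL [0.4839 0.1137 0.012 ]
plF2 [ 0.4723 -0.0583  0.012 ]
plBL [0.7143 0.1011 0.012 ]
post [0.5083 0.093  0.076 ]
barend [0.5092 0.1235 0.17  ]
top 0.67 2.0 [[292, 154], [335, 156], [334, 176], [294, 169]]
top [([314.6, 174.0], 0.8)] []
scene 0.59 5.5 [[353, 223], [309, 243], [296, 218], [338, 205]]
scene [([324.0, 220.4], 0.87)] [([357.9, 279.2], 0.71)]
wrist 0.91 3.0 [[407, 109], [576, 117], [532, 298], [391, 272]]
wrist [([470.7, 207.1], 0.97)] []
```

View pics/v3.png

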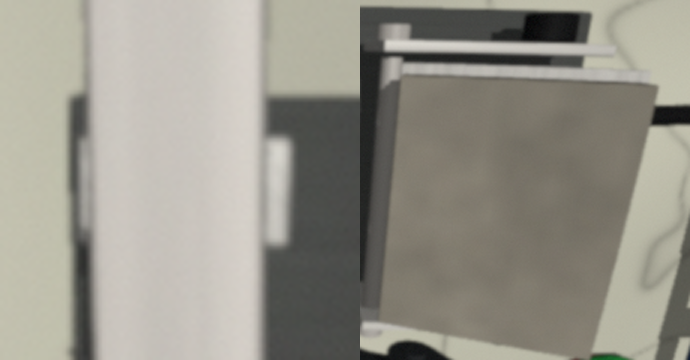

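```bash
python3 -m handwheel '{"delta_pos":[[-3,0,40],[-5,1,75],[-5,1,91],[-5,1,91],[-5,1,91]],"twist":[0.01,0.01,0.01,0.01,0.01]}'
python3 - <<'E'
from h import *
s=manip.observe(); im=save('wrist','w3.png'); T=Rt(s); print(s['q'].round(3),s['ee_pos'].round(4),T.round(4).tolist()); print(s['ee_pos']+.173*T[:,2])
cv2.imwrite('pics/v4.png',cv2.resize(im[0:200,220:420,::-1],None,fx=3,fy=3,interpolation=2))
E
```

```text
time_s: 8.45
ee_pos: [0.5055, 0.0073, 0.2712]
tcp_rot: [0.002, 0.728, 0.685, -0.006]
wrist_force: [0.8, -0.5, -3.7]
gripper_width: 0.016
[-0.149  0.264 -0.328  0.983 -0.012  1.483] [0.5055 0.0073 0.2712] [[0.061, 0.9981, -0.0049], [0.9981, -0.061, -0.0111], [-0.0114, -0.0043, -0.9999]]
[0.50463378 0.0053465  0.09817102]
```

View pics/v4.png

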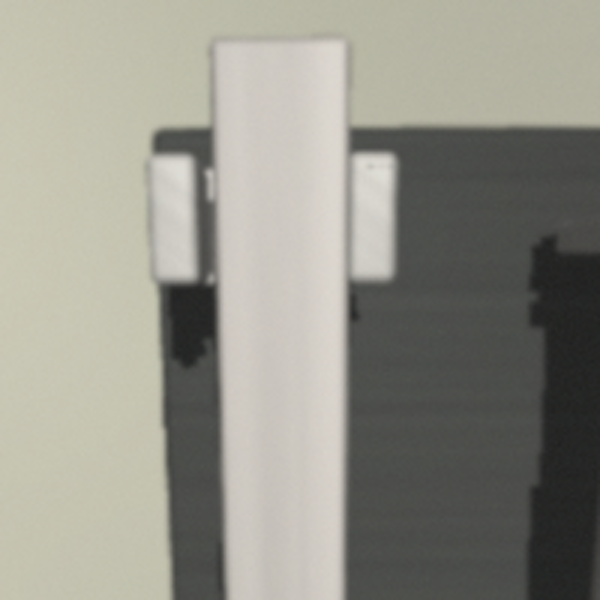

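Run:
```python
from h import *
s=manip.observe(); f=lambda u,v,z: at_z('wrist',(220+u/3,v/3),z,s)
a,b=f(156,140,.012),f(172,590,.012); print('plate',a,b,np.degrees(np.arctan2(*(a-b)[1::-1])))
a,b=f(355,130,.012),f(590,130,.012); print('plate side',a,b,np.degrees(np.arctan2(*(b-a)[1::-1])))
print('post',f(272.5,217,.076)); 
a,b=f(282,217,.105),f(286,590,.105); print('bar',a,b,np.degrees(np.arctan2(*(a-b)[1::-1])), 'end',f(281,40,.105), 'notch L',f(197,217,.076),f(150,217,.076),f(395,217,.076))
```

```text
plate [0.48322967 0.11340112 0.012     ] [0.47677624 0.00962239 0.012     ] 86.44167202752679
plate side [0.52684244 0.11269426 0.012     ] [0.57827692 0.10990561 0.012     ] -3.103395992484962
post [0.50858951 0.09242107 0.076     ]
bar [0.51025454 0.09080492 0.105     ] [0.50760413 0.0387882  0.105     ] 87.08312848112148 end [0.5114496  0.11202636 0.105     ] notch L [0.4964564 0.093186  0.076    ] [0.48889131 0.09367804 0.076     ] [0.52826497 0.091244   0.076     ]
```

```bash
python3 -m handwheel '{"delta_pos":[[4,-1.5,0],[4,-1.5,10],[4,-1.5,18],[4,-1.5,26],[4,-1.5,33],[4,-1.5,38],[4,-1.5,40],[4,-1.5,40]],"twist":[0,0,0,0,0,0,0,0]}'
python3 - <<'E'
from h import *
s=manip.observe(); im=save('wrist','w4.png'); T=Rt(s); print(s['q'].round(3),s['ee_pos'].round(4),T.round(4).tolist()); print(s['ee_pos']+.173*T[:,2])
cv2.imwrite('pics/v5.png',cv2.resize(im[0:200,220:420,::-1],None,fx=3,fy=3,interpolation=2))
E
```

```text
time_s: 9.3
ee_pos: [0.5037, 0.0109, 0.2305]
tcp_rot: [0.002, 0.728, 0.685, -0.006]
wrist_force: [-1.2, -0.9, -2.2]
gripper_width: 0.0157
[-0.142  0.3   -0.394  0.88  -0.012  1.49 ] [0.5037 0.0109 0.2305] [[0.0609, 0.9981, -0.0055], [0.9981, -0.061, -0.0109], [-0.0113, -0.0048, -0.9999]]
[0.50277946 0.00904002 0.05749932]
```

View pics/v5.png

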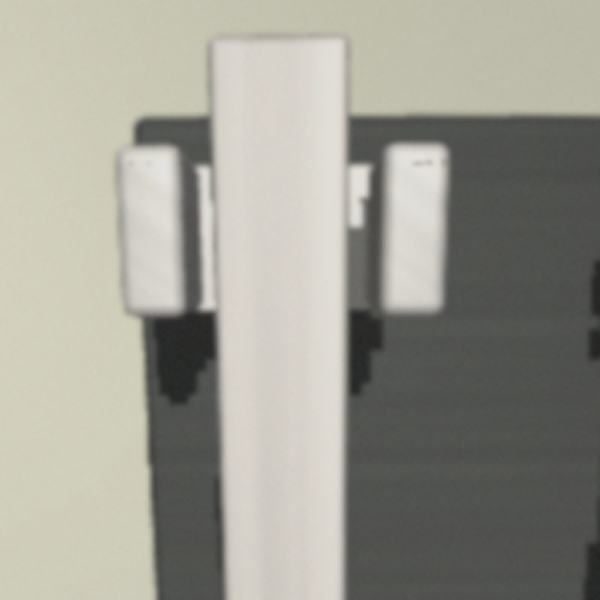

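```bash
python3 -m handwheel '{"delta_pos":[[0,0,1],[0,0,2],[0,0,2]],"twist":[0,0,0]}'; python3 -m handwheel '{"delta_pos":[[0,0,0],[0,0,0],[0,0,0],[0,0,0],[0,0,-5],[0,0,-20],[0,0,-60],[0,0,-100],[0,0,-130],[0,0,-130]],"twist":[0,0,0,0,0,0,0,0,0,0]}' -0.05
cat > m3.py <<'E'
from h import *
s=manip.observe(); im=save('wrist','w5.png'); print(s['q'].round(3),s['ee_pos'].round(4),s['gripper_width'].round(3),Rt(s).round(4).tolist())
for r in manip.regions_of('stone','wrist')[:1]:
        k,_=cv2.findContours(r['region'].astype(np.uint8),0,1); k=max(k,key=cv2.contourArea); h=cv2.convexHull(k); e=1
        while len(cv2.approxPolyDP(h,e,True))>4: e+=.5
        print(round(r['conf'],2),e,cv2.approxPolyDP(h,e,True)[:,0].tolist())
cv2.imwrite('pics/v6.png',im[:,:,::-1])
for r in manip.spot_point('bar_mid','wrist')[:2]: print('bar',r['xy'],r['conf'],at_z('wrist',r['xy'],.057,s).round(4))
for r in manip.spot_point('face','wrist')[:2]: print('face',r['xy'],r['conf'],at_z('wrist',r['xy'],.105,s).round(4))
E
python3 m3.py
```

```text
time_s: 9.65
ee_pos: [0.5037, 0.011, 0.23]
tcp_rot: [0.003, 0.728, 0.685, -0.005]
wrist_force: [-5.2, -0.2, 11.7]
gripper_width: 0.0161
time_s: 10.65
ee_pos: [0.505, 0.0124, 0.363]
tcp_rot: [0.005, 0.728, 0.685, -0.003]
wrist_force: [0.2, -0.8, -0.4]
gripper_width: 0.0448Traceback (most recent call last):
  File "m3.py", line 2, in <module>
    s=manip.observe(); im=save('wrist','w5.png'); print(s['q'].round(3),s['ee_pos'].round(4),s['gripper_width'].round(3),Rt(s).round(4).tolist())
                                                                                             ^^^^^^^^^^^^^^^^^^^^^^^^
AttributeError: 'float' object has no attribute 'round'
```

```bash
sed -i "s/,s\['gripper_width'\].round(3)//" m3.py; python3 m3.py
```

```text
[-0.139  0.2   -0.171  1.2   -0.012  1.493] [0.5047 0.0124 0.3606] [[0.0609, 0.9981, -0.001], [0.9981, -0.0609, -0.0117], [-0.0117, -0.0003, -0.9999]]
0.63 7.5 [[406, 107], [576, 112], [531, 295], [400, 268]]
bar [316.8, 186.9] 0.96 [0.5059 0.0074 0.057 ]
bar [147.9, 343.9] 0.8 [ 0.3125 -0.1588  0.057 ]
face [470.1, 206.2] 0.86 [ 6.209e-01 -3.000e-04  1.050e-01]
```

View pics/v6.png

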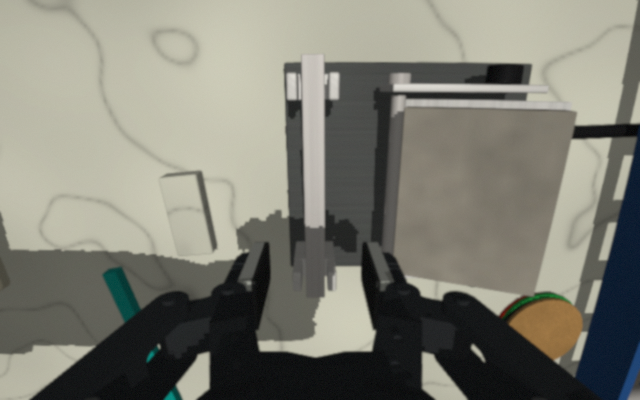

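```bash
cat > m4.py <<'E'
from h import *
from scipy.optimize import least_squares
import sys
def corners(imf,C,rad=7,w=3):
    g=cv2.imread(imf,0).astype(np.float32); g=cv2.GaussianBlur(g,(0,0),1.0); C=np.array(C,float); L=[]
    for i in range(4):
        a,b=C[i],C[(i+1)%4]; d=(b-a)/np.linalg.norm(b-a); n=np.array([-d[1],d[0]]); P=[]
        for t in np.linspace(.12,.88,50):
            q=a+t*(b-a); o=np.arange(-rad,rad+.1,.25); X=q+o[:,None]*n
            v=cv2.remap(g,X[:,0].astype(np.float32)[None],X[:,1].astype(np.float32)[None],1)[0]
            gr=np.abs(np.gradient(v)); k=gr.argmax()
            if gr[k]>1: P.append(X[k])
        L.append(cv2.fitLine(np.array(P,np.float32),cv2.DIST_HUBER,0,.01,.01).ravel())
    out=[]
    for i in range(4):
        l,m=L[i-1],L[i]; A=np.array([[l[0],-m[0]],[l[1],-m[1]]]); t=np.linalg.solve(A,m[2:]-l[2:]); out.append(l[2:]+t[0]*l[:2])
    return np.array(out)
loc=np.array([[-.055,.07,0],[.055,.07,0],[.055,-.07,0],[-.055,-.07,0]])
def Rf(yaw,th): return R.from_euler('ZY',[yaw,-th]).as_matrix()
def fit(views,yaw0=-3.2):
    def f(p):
        r=[]
        for cn,s,px,wt in views:
            for c,l in zip(px,loc): r+=list((proj(cn,p[:3]+Rf(p[4],p[3])@l,s)-c)*wt)
        return np.array(r+[(p[4]-np.radians(yaw0))*100])
    s=least_squares(f,[.62,0,.105,.35,-.055],loss='soft_l1'); return s.x,s.fun
if __name__=='__main__':
    s=manip.observe()
    px=corners('pics/w5.png',[[403,107],[576,112],[536,293],[393,270]]); print(px.round(1).tolist())
    V=[('wrist',s,px,1.)]
    p,f=fit(V); print(p[:3].round(4),np.degrees(p[3:]).round(2),f.round(1))
    sc=corners('pics/s0.png',[[296,218],[338,204],[353,226],[309,243]],4); print(sc.round(1).tolist())
    for k in range(4): print([np.round(proj('scene',p[:3]+Rf(p[4],p[3])@l),1).tolist() for l in loc]) if k==0 else 0
E
python3 m4.py
```

```text
[[404.8999938964844, 105.5], [578.0999755859375, 109.5], [533.7000122070312, 296.79998779296875], [391.79998779296875, 272.8999938964844]]
[0.6201 0.0019 0.1011] [18.86 -3.25] [-0.5  0.3  0.5  0.5  0.4 -0.8 -0.6 -0.2 -0.1]
[[289.6000061035156, 219.39999389648438], [337.5, 202.1999969482422], [358.70001220703125, 228.1999969482422], [315.0, 244.39999389648438]]
[[339.0, 202.0], [354.3, 223.7], [309.2, 239.8], [296.1, 216.7]]
```

```bash
python3 -c "
from h import *
import pickle; pickle.dump(manip.observe(),open('s5.pkl','wb'))"
python3 -m handwheel '{"delta_pos":[[-5,45,0],[-10,90,0],[-12,135,0],[-12,170,0],[-12,170,0]],"twist":[0,0,0,0,0]}'
python3 - <<'E'
from h import *
import pickle
s=manip.observe(); pickle.dump(s,open('s6.pkl','wb')); save('wrist','w6.png'); 
print([np.round(proj('wrist',np.array([.6201,.0019,.1011])+R.from_euler('ZY',[-3.25,-18.86],degrees=True).as_matrix()@l,s),1).tolist() for l in np.array([[-.055,.07,0],[.055,.07,0],[.055,-.07,0],[-.055,-.07,0]])])
E
cat > m5.py <<'E'
from m4 import *
import pickle
s5,s6=[pickle.load(open(f,'rb')) for f in ('s5.pkl','s6.pkl')]
a=corners('pics/w5.png',[[403,107],[576,112],[536,293],[393,270]])
p,_=fit([('wrist',s5,a,1.)])
g=[proj('wrist',p[:3]+Rf(p[4],p[3])@l,s6) for l in loc]
b=corners('pics/w6.png',g,9); print(np.round(g,1).tolist(),b.round(1).tolist())
for V in ([('wrist',s6,b,1.)],[('wrist',s5,a,1.),('wrist',s6,b,1.)]):
    p,f=fit(V); print(p[:3].round(4),np.degrees(p[3:]).round(2),f.round(1))
E
python3 m5.py
```

```text
time_s: 11.4
ee_pos: [0.6767, -0.0106, 0.3541]
tcp_rot: [0.001, 0.728, 0.685, -0.007]
wrist_force: [0.2, -1.0, -0.6]
gripper_width: 0.0448
[[165.9, 88.8], [308.4, 86.3], [310.6, 285.7], [189.9, 260.9]]
[[165.8, 88.8], [308.4, 86.3], [310.6, 285.6], [189.9, 260.9]] [[165.89999389648438, 83.0999984741211], [310.0, 80.5], [313.1000061035156, 290.29998779296875], [191.1999969482422, 263.1000061035156]]
[0.6229 0.0048 0.1097] [21.38 -3.05] [-0.2  1.3  0.4 -0.4 -0.   0.3 -0.2 -1.4  0.3]
[0.6207 0.002  0.1011] [18.28 -3.16] [ 0.2  0.3  1.1  0.   1.2 -1.5  0.2  0.   0.   5.6 -0.5  5.4 -1.3 -5.3
 -0.9 -2.   0.1]
```

View pics/w6.png

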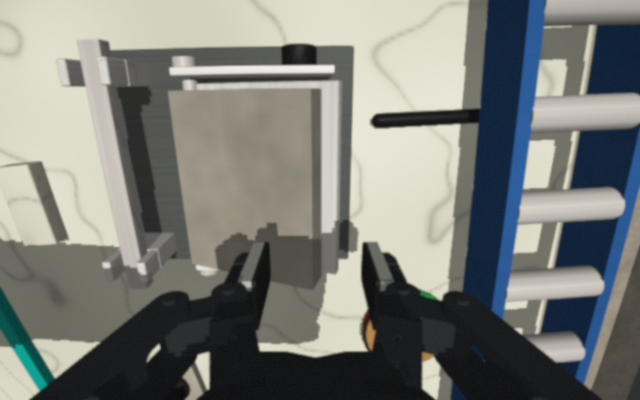

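```bash
sed -i "s/,g,9)/,g,RAD)/; s/^import pickle/import pickle,sys; RAD=float(sys.argv[1])/" m5.py; python3 m5.py 3; python3 m5.py 4
```

```text
[[165.8, 88.8], [308.4, 86.3], [310.6, 285.6], [189.9, 260.9]] [[166.89999389648438, 90.0999984741211], [311.1000061035156, 87.0], [311.8999938964844, 289.20001220703125], [191.1999969482422, 263.0]]
[0.6217 0.0012 0.104 ] [19.49 -3.26] [ 0.1 -0.5 -0.4  0.4  0.6  0.  -0.1 -0.  -0.1]
[0.6208 0.0012 0.1006] [18.53 -3.25] [ 0.3  1.3  0.6  1.5  0.6 -0.7  0.   0.4  0.  -0.4 -1.3  0.5 -0.1 -3.4
 -0.4 -1.5 -0.1]
[[165.8, 88.8], [308.4, 86.3], [310.6, 285.6], [189.9, 260.9]] [[166.3000030517578, 85.5999984741211], [311.1000061035156, 82.5], [311.8999938964844, 290.1000061035156], [191.10000610351562, 262.70001220703125]]
[0.6225 0.0037 0.108 ] [20.82 -3.26] [-0.   0.2 -0.2  0.1  0.7  0.2 -0.4 -0.7 -0.1]
[0.6207 0.002  0.101 ] [18.35 -3.27] [ 0.4  0.1  1.2  0.3  0.9 -1.3  0.  -0.1 -0.   2.9 -1.3  3.6 -0.3 -5.
 -0.9 -1.7 -0.1]
```

```bash
python3 -m handwheel '{"delta_pos":[[-25,-17,0],[-50,-34,0],[-75,-51,0],[-100,-68,0],[-125,-85,0],[-150,-102,0],[-175,-119,0],[-200,-136,0],[-225,-153,0],[-250,-170,0],[-270,-185,0],[-290,-197,0]],"twist":[-0.148,-0.296,-0.444,-0.592,-0.74,-0.888,-1.036,-1.184,-1.332,-1.48,-1.628,-1.77]}'
python3 -m handwheel '{"delta_pos":[[0,0,0],[0,0,0]],"twist":[0,0]}'
python3 m2.py w7.png slip=.012
python3 - <<'E'
from h import *
s=manip.observe()
for r in manip.spot_point('slip_grip','wrist')[:2]: print('grip',np.round(r['xy']),r['conf'],at_z('wrist',r['xy'],.045,s).round(4))
for r in manip.spot_point('slip_under','wrist')[:2]: print('under',np.round(r['xy']),r['conf'],at_z('wrist',r['xy'],.0,s).round(4))
E
```

```text
time_s: 12.65
ee_pos: [0.4572, -0.2874, 0.3618]
tcp_rot: [-0.003, -0.072, 0.997, -0.005]
wrist_force: [0.7, -0.2, -0.3]
gripper_width: 0.0451
time_s: 12.85
ee_pos: [0.4583, -0.2871, 0.3619]
tcp_rot: [-0.003, -0.067, 0.998, -0.005]
wrist_force: [-0.5, -0.3, -0.4]
gripper_width: 0.0449
12.85 [-0.712  0.258 -0.089  1.221 -0.011 -0.846] [ 0.4583 -0.2871  0.3619] [[-0.991, -0.1339, -0.0056], [-0.1338, 0.991, -0.0104], [0.0069, -0.0096, -0.9999]]
slip 0.66 [318. 181.] ctr [ 0.4669 -0.2887] sides 0.06 0.084 dir 9.3
grip [315. 191.] 0.79 [ 0.467 -0.289  0.045]
under [313. 181.] 0.61 [ 0.4687 -0.2913  0.    ]
```

View pics/w7.png

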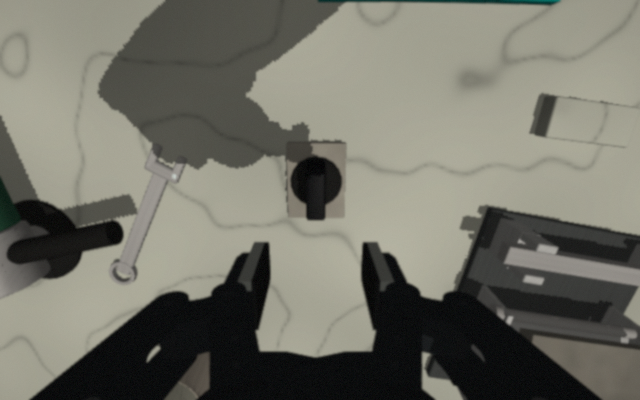

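```bash
python3 -m handwheel '{"delta_pos":[[-10,0,0],[-10,0,45],[-10,0,90],[-10,0,130],[-10,0,163],[-10,0,163]],"twist":[-0.01,-0.01,-0.01,-0.01,-0.01,-0.01]}'; python3 -m handwheel '{"delta_pos":[[0,0,0],[0,0,0],[0,0,0],[0,0,0],[0,0,0]],"twist":[0,0,0,0,0]}' 1
python3 -c "
from h import *
s=manip.observe();print(s['q'].round(3),s['ee_pos'].round(4),Rt(s).round(4).tolist())"
```

```text
time_s: 13.65
ee_pos: [0.4677, -0.2865, 0.1951]
tcp_rot: [-0.006, -0.074, 0.997, -0.003]
wrist_force: [0.1, -0.2, -0.1]
gripper_width: 0.0453
time_s: 14.15
ee_pos: [0.4689, -0.2881, 0.2011]
tcp_rot: [-0.001, -0.074, 0.997, -0.007]
wrist_force: [2.2, 0.8, 7.4]
gripper_width: 0.0172
[-0.701  0.396 -0.332  0.836 -0.011 -0.849] [ 0.4689 -0.2881  0.2011] [[-0.989, -0.1478, -0.0015], [-0.1478, 0.9889, -0.0131], [0.0034, -0.0128, -0.9999]]
```

```bash
python3 -m handwheel '{"delta_pos":[[0,0,-20],[0,0,-60],[0,0,-105],[0,0,-150],[0,0,-195],[-30,40,-210],[-60,80,-210],[-90,120,-210],[-120,160,-210],[-150,205,-210],[-175,245,-210],[-192,263,-210]],"twist":[0,0,0,0,0.05,0.1,0.15,0.2,0.2,0.2,0.2,0.2]}'
python3 -m handwheel '{"delta_pos":[[-50,0,0],[-100,0,0],[-150,0,0],[-200,0,0],[-250,0,0],[-250,0,0]],"twist":[0,0,0,0,0,0]}'
cat > st.py <<'E'
from h import *
s=manip.observe(); T=Rt(s); n=T@np.array([.0034,-.0128,-.9999]); x=-T[:,0]
print(s['time_s'],s['q'].round(3),s['ee_pos'].round(4),'w',s['gripper_width'],'F',s['wrist_force'].round(1),'tau',s['torque'].round(2))
print('slip normal',n.round(4),'tilt deg',np.degrees(np.arccos(n[2])).round(2),'toward',np.degrees(np.arctan2(-n[1],-n[0])).round(1),'slip x az',np.degrees(np.arctan2(x[1],x[0])).round(2))
def tgt(th=19.,yaw=-3.2,c=(.621,.0015,.1025)):
    F=R.from_euler('ZY',[yaw,-th],degrees=True).as_matrix(); under=s['ee_pos']-.2011*n   # approx contact pt along slip normal
    e=F.T@(under-np.array(c)); print('under in face mm',(e*1e3).round(1),'normal err deg (face x,y)',np.degrees((F.T@n)[:2]).round(2),'slipx in face y deg',np.degrees(np.arcsin((F.T@x)[1])).round(2))
    print('shift in tool axes to touch mm',(T.T@(-F@e)*1e3).round(1)); print('tool axes rows (world dirs of x,y,z)',T.T.round(4).tolist())
tgt()
E
python3 st.py
```

```text
time_s: 15.35
ee_pos: [0.6205, 0.0065, 0.4058]
tcp_rot: [-0.002, 0.025, 1.0, -0.005]
wrist_force: [-0.1, -0.2, -2.7]
gripper_width: 0.0173
time_s: 15.95
ee_pos: [0.8475, -0.0098, 0.403]
tcp_rot: [-0.0, 0.026, 1.0, -0.005]
wrist_force: [1.5, 0.4, -1.7]
gripper_width: 0.0176
15.95 [-0.109  0.962  1.312  1.921 -0.011 -0.057] [ 0.8475 -0.0098  0.403 ] w 0.017588607706597273 F [ 1.5  0.4 -1.7] tau [-0.01 -0.17  0.03]
slip normal [-0.0028 -0.002   1.    ] tilt deg 0.35 toward 35.2 slip x az -2.97
under in face mm [247.3   1.8  20. ] normal err deg (face x,y) [18.51 -0.12] slipx in face y deg 0.23
shift in tool axes to touch mm [2.273e+02 1.000e-01 9.960e+01]
tool axes rows (world dirs of x,y,z) [[-0.9987, 0.0519, 0.0007], [0.0519, 0.9986, -0.0107], [-0.0012, -0.0106, -0.9999]]
```

```bash
python3 -m handwheel '{"delta_pos":[[0,0,-40],[0,0,-80],[0,0,-120],[0,0,-160],[0,0,-160]],"twist":[0,0,0,0,0]}' ; python3 st.py
```

```text
time_s: 16.45
ee_pos: [0.8189, -0.0058, 0.4858]
tcp_rot: [0.05, 0.026, 0.998, -0.009]
wrist_force: [0.6, 0.5, -3.1]
gripper_width: 0.0173
16.45 [-0.108  0.885  1.364  1.948 -0.011 -0.057] [ 0.8189 -0.0058  0.4858] w 0.017252473079190436 F [ 0.6  0.5 -3.1] tau [-0.04  0.15 -0.01]
slip normal [-0.1037  0.0088  0.9946] tilt deg 5.98 toward -4.8 slip x az -2.88
under in face mm [266.7   3.1 102. ] normal err deg (face x,y) [12.92  0.17] slipx in face y deg 0.31
shift in tool axes to touch mm [236.3   0.7 160.3]
tool axes rows (world dirs of x,y,z) [[-0.9937, 0.0501, -0.1006], [0.0519, 0.9985, -0.0163], [0.0997, -0.0214, -0.9948]]
```

```bash
python3 -m handwheel '{"delta_pos":[[20,0,-45],[40,0,-90],[60,0,-135],[80,0,-180],[90,0,-220],[90,0,-220]],"twist":[0,0,0,0,0,0]}' ; python3 st.py
```

```text
time_s: 17.05
ee_pos: [0.7771, 0.0055, 0.5692]
tcp_rot: [0.102, 0.025, 0.994, -0.015]
wrist_force: [0.7, 0.3, -2.8]
gripper_width: 0.0173
17.05 [-0.098  0.779  1.363  1.948 -0.014 -0.049] [0.7771 0.0055 0.5692] w 0.017309530144931445 F [ 0.7  0.3 -2.8] tau [0.03 0.33 0.01]
slip normal [-0.2064  0.0219  0.9782] tilt deg 11.98 toward -6.1 slip x az -2.76
under in face mm [274.4  10.6 191. ] normal err deg (face x,y) [7.01 0.59] slipx in face y deg 0.43
shift in tool axes to touch mm [248.3  -3.6 224.2]
tool axes rows (world dirs of x,y,z) [[-0.9778, 0.0471, -0.2039], [0.0531, 0.9983, -0.0242], [0.2024, -0.0345, -0.9787]]
```

```bash
python3 -m handwheel '{"delta_pos":[[20,45,0],[35,85,-20],[50,110,-60],[65,110,-105],[80,110,-150],[90,110,-195],[90,110,-220],[90,110,-220]],"twist":[0,0,0,0,0,0,0,0]}' ; python3 st.py
```

```text
time_s: 17.85
ee_pos: [0.6101, 0.1183, 0.6956]
tcp_rot: [0.128, 0.024, 0.991, -0.012]
wrist_force: [-0.5, 0.5, -1.8]
gripper_width: 0.0172
17.85 [ 0.066  0.454  1.084  1.948 -0.046  0.109] [0.6101 0.1183 0.6956] w 0.0171908364825528 F [-0.5  0.5 -1.8] tau [0.04 0.38 0.03]
slip normal [-0.2563  0.0172  0.9664] tilt deg 14.88 toward -3.8 slip x az -2.69
under in face mm [162.2 115.4 365.9] normal err deg (face x,y) [4.12 0.16] slipx in face y deg 0.49
shift in tool axes to touch mm [ 135.2 -108.4  378.8]
tool axes rows (world dirs of x,y,z) [[-0.9663, 0.0455, -0.2535], [0.0515, 0.9985, -0.0173], [0.2523, -0.0298, -0.9672]]
```

```bash
python3 -m handwheel '{"delta_pos":[[0,0,-40],[0,0,-80],[0,0,-110],[0,0,-110]],"twist":[0,0,0,0]}' ; python3 st.py
```

```text
time_s: 18.25
ee_pos: [0.5528, 0.1143, 0.7367]
tcp_rot: [0.152, 0.024, 0.988, -0.009]
wrist_force: [0.6, -0.3, -2.3]
gripper_width: 0.0172
18.25 [ 0.065  0.351  1.031  1.948 -0.045  0.107] [0.5528 0.1143 0.7367] w 0.017235096682207404 F [ 0.6 -0.3 -2.3] tau [ 0.04  0.45 -0.02]
slip normal [-0.3033  0.0129  0.9528] tilt deg 17.68 toward -2.4 slip x az -2.67
under in face mm [131.5 109.6 422.9] normal err deg (face x,y) [ 1.33 -0.23] slipx in face y deg 0.5
shift in tool axes to touch mm [ 121.1 -104.8  427.1]
tool axes rows (world dirs of x,y,z) [[-0.9528, 0.0445, -0.3003], [0.0501, 0.9987, -0.011], [0.2995, -0.0255, -0.9538]]
```

```bash
python3 -m handwheel '{"delta_pos":[[0,-40,-20],[0,-60,-50],[0,-60,-55]],"twist":[0,0,0]}' ; python3 st.py
```

```text
time_s: 18.55
ee_pos: [0.5209, 0.0532, 0.7622]
tcp_rot: [0.168, 0.025, 0.985, -0.01]
wrist_force: [-0.4, -0.1, -2.4]
gripper_width: 0.0173
18.55 [-0.057  0.28   0.995  1.948 -0.009 -0.008] [0.5209 0.0532 0.7622] w 0.01733597430350398 F [-0.4 -0.1 -2.4] tau [0.08 0.44 0.02]
slip normal [-0.3338  0.0149  0.9425] tilt deg 19.52 toward -2.6 slip x az -2.77
under in face mm [119.4  46.7 456.2] normal err deg (face x,y) [-0.52 -0.21] slipx in face y deg 0.41
shift in tool axes to touch mm [122.3 -41.7 455.9]
tool axes rows (world dirs of x,y,z) [[-0.9425, 0.0456, -0.331], [0.0521, 0.9986, -0.0109], [0.33, -0.0276, -0.9436]]
```

```bash
python3 -m handwheel '{"delta_pos":[[12,-4,40],[24,-8,80],[36,-12,120],[48,-17,160],[60,-21,200],[73,-25,240],[85,-29,280],[98,-34,320],[110,-38,360],[122,-42,395],[122,-42,395],[122,-42,395]],"twist":[0,0,0,0,0,0,0,0,0,0,0,0]}' ; python3 st.py
python3 - <<'E'
from h import *
im=save('scene','s8.png'); s=manip.observe(); w=save('wrist','w8.png')
a=cv2.resize(im[130:270,240:400,::-1],None,fx=2.8,fy=2.8,interpolation=2); b=cv2.resize(w[:,:,::-1],(550,344)); b=cv2.copyMakeBorder(b,0,a.shape[0]-344,0,0,0)
cv2.imwrite('pics/v8.png',cv2.resize(np.hstack([a,b]),None,fx=.8,fy=.8,interpolation=3))
for c in ['scene','wrist']:
  for n in ['slip_under','slip_grip','face']: print(c,n,[(np.round(r['xy'],1).tolist(),round(r['conf'],2)) for r in manip.spot_point(n,c)[:2]])
E
```

```text
time_s: 19.75
ee_pos: [0.5349, 0.0082, 0.3484]
tcp_rot: [0.166, 0.024, 0.986, -0.009]
wrist_force: [1.4, -0.5, -2.3]
gripper_width: 0.017
19.75 [-0.147  0.143 -0.308  0.787  0.022 -0.095] [0.5349 0.0082 0.3484] w 0.01699106630880399 F [ 1.4 -0.5 -2.3] tau [0.05 0.38 0.03]
slip normal [-0.3306  0.013   0.9437] tilt deg 19.32 toward -2.3 slip x az -2.65
under in face mm [-0.5  2.9 59.5] normal err deg (face x,y) [-0.32 -0.31] slipx in face y deg 0.52
shift in tool axes to touch mm [-0.3 -2.5 59.6]
tool axes rows (world dirs of x,y,z) [[-0.9438, 0.0437, -0.3276], [0.0497, 0.9987, -0.01], [0.3268, -0.0257, -0.9448]]
scene slip_under [([322.2, 201.7], 0.65)]
scene slip_grip [([323.0, 191.3], 0.78)]
scene face [([324.0, 219.9], 0.87)]
wrist slip_under []
wrist slip_grip [([318.5, 269.0], 0.75)]
wrist face []
```

View pics/v8.png

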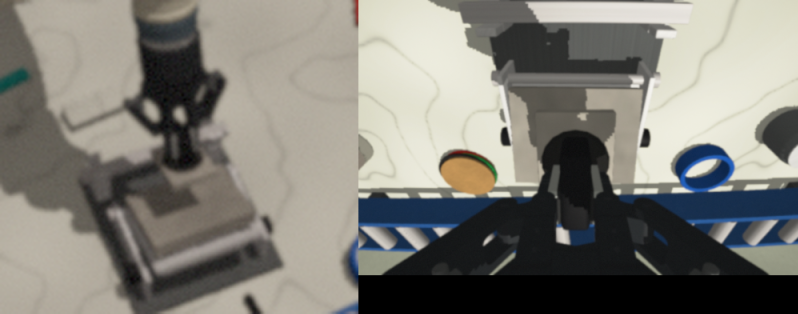

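```bash
python3 -m handwheel '{"delta_pos":[[0,-1,15],[0,-2,30],[0,-2.5,42],[0,-2.5,49],[0,-2.5,52],[0,-2.5,54],[0,-2.5,54]],"twist":[0,0,0,0,0,0,0]}' ; python3 st.py
```

```text
time_s: 20.85
ee_pos: [0.5521, 0.0042, 0.298]
tcp_rot: [0.167, 0.024, 0.986, -0.009]
wrist_force: [-0.1, 1.2, -3.0]
gripper_width: 0.0168
20.85 [-0.15   0.208 -0.364  0.663  0.023 -0.098] [0.5521 0.0042 0.298 ] w 0.0168223137049919 F [-0.1  1.2 -3. ] tau [0.07 0.48 0.01]
slip normal [-0.333   0.0135  0.9428] tilt deg 19.47 toward -2.3 slip x az -2.63
under in face mm [ 0.1 -0.2  6.2] normal err deg (face x,y) [-0.47 -0.29] slipx in face y deg 0.53
shift in tool axes to touch mm [0.2 0.2 6.2]
tool axes rows (world dirs of x,y,z) [[-0.943, 0.0434, -0.3301], [0.0496, 0.9987, -0.0104], [0.3292, -0.0262, -0.9439]]
```

```bash
for i in 1 2; do python3 -m handwheel '{"delta_pos":[[0,0,1.5],[0,0,3],[0,0,3]],"twist":[0,0,0]}' ; done; python3 st.py
```

```text
time_s: 21.15
ee_pos: [0.553, 0.0041, 0.295]
tcp_rot: [0.167, 0.024, 0.986, -0.009]
wrist_force: [-0.4, 0.3, -3.2]
gripper_width: 0.017
time_s: 21.45
ee_pos: [0.554, 0.004, 0.2924]
tcp_rot: [0.167, 0.024, 0.986, -0.009]
wrist_force: [-4.6, -0.2, 2.4]
gripper_width: 0.0172
21.45 [-0.149  0.216 -0.37   0.649  0.023 -0.098] [0.554  0.004  0.2924] w 0.01721326717002928 F [-4.6 -0.2  2.4] tau [0.12 0.75 0.  ]
slip normal [-0.3331  0.0136  0.9428] tilt deg 19.47 toward -2.3 slip x az -2.64
under in face mm [ 0.1 -0.3  0.3] normal err deg (face x,y) [-0.47 -0.29] slipx in face y deg 0.53
shift in tool axes to touch mm [0.1 0.3 0.3]
tool axes rows (world dirs of x,y,z) [[-0.9429, 0.0434, -0.3301], [0.0496, 0.9987, -0.0104], [0.3293, -0.0262, -0.9439]]
```

```bash
python3 -m handwheel '{"delta_pos":[[0,0,1],[0,0,2],[0,0,2],[0,0,2]],"twist":[0,0,0,0]}'
cat > ft.py <<'E'
from h import *
s=manip.observe(); T=Rt(s); n=-T[:,2]; F=s['wrist_force']-np.array([0.2,.2,-2.8]); M=s['torque']-np.array([.06,.43,.02]); r=-.2011*n
e=M-np.cross(r,F); Fn=F@n
print('Fn',Fn.round(1),'F in tool',(T.T@F).round(1),'contact centre along slip x,y mm: ',(1e3*(-(e@T[:,1])/Fn)).round(1),(1e3*((e@-T[:,0])/Fn)).round(1))
E
python3 ft.py; python3 -m handwheel '{"delta_pos":[[0,0,0],[0,0,0]],"twist":[0,0]}'; python3 ft.py; python3 st.py
```

```text
time_s: 21.85
ee_pos: [0.5546, 0.0039, 0.2907]
tcp_rot: [0.167, 0.024, 0.986, -0.009]
wrist_force: [-6.8, 0.2, 5.0]
gripper_width: 0.0174
Fn 9.6 F in tool [ 4.  -0.5 -9.6] contact centre along slip x,y mm:  29.6 13.6
time_s: 22.05
ee_pos: [0.5546, 0.0039, 0.2908]
tcp_rot: [0.167, 0.024, 0.986, -0.009]
wrist_force: [-6.3, -0.9, 6.2]
gripper_width: 0.0173
Fn 10.7 F in tool [  3.1  -1.6 -10.7] contact centre along slip x,y mm:  9.9 34.1
22.05 [-0.149  0.218 -0.372  0.645  0.023 -0.098] [0.5546 0.0039 0.2908] w 0.01733004729196472 F [-6.3 -0.9  6.2] tau [0.12 0.95 0.08]
slip normal [-0.3332  0.0136  0.9427] tilt deg 19.48 toward -2.3 slip x az -2.63
under in face mm [ 0.1 -0.3 -1.5] normal err deg (face x,y) [-0.48 -0.29] slipx in face y deg 0.53
shift in tool axes to touch mm [ 0.1  0.3 -1.5]
tool axes rows (world dirs of x,y,z) [[-0.9429, 0.0434, -0.3303], [0.0496, 0.9987, -0.0105], [0.3294, -0.0262, -0.9438]]
```

```bash
cat > ft.py <<'E'
from h import *
A=[]
for i in range(12):
    manip.snapshot('wrist'); s=manip.observe(); A.append(np.r_[s['wrist_force'],s['torque']])
A=np.array(A); m=A.mean(0); print('F',m[:3].round(2),'M',m[3:].round(3),'sd',A.std(0).round(2))
T=Rt(s); n=-T[:,2]; F=m[:3]-np.array([0.2,.2,-2.8]); M=m[3:]-np.array([.06,.43,.02]); r=-.2011*n
e=M-np.cross(r,F); Fn=F@n
print('Fn',Fn.round(1),'F in tool',(T.T@F).round(1),'contact centre along slip x,y mm: ',(1e3*(-(e@T[:,1])/Fn)).round(1),(1e3*((e@-T[:,0])/Fn)).round(1))
E
python3 ft.py;  python3 -m handwheel '{"delta_pos":[[0,0,1],[0,0,2.5],[0,0,4],[0,0,4],[0,0,4]],"twist":[0,0,0,0,0]}' ; python3 ft.py; python3 -m handwheel '{"delta_pos":[[0,0,-1],[0,0,-2],[0,0,-3],[0,0,-3]],"twist":[0,0,0,0]}' ; python3 ft.py
```

```text
F [-6.42 -0.08  5.67] M [0.108 0.907 0.049] sd [0.53 0.29 0.54 0.03 0.02 0.03]
Fn 10.2 F in tool [  3.4  -0.7 -10.2] contact centre along slip x,y mm:  20.8 17.0
time_s: 23.15
ee_pos: [0.5557, 0.0039, 0.2874]
tcp_rot: [0.167, 0.024, 0.986, -0.009]
wrist_force: [-10.6, -1.1, 11.7]
gripper_width: 0.0176
F [-10.48  -0.68  11.09] M [0.148 1.262 0.091] sd [0.6  0.49 0.45 0.03 0.04 0.02]
Fn 16.6 F in tool [  5.4  -1.6 -16.6] contact centre along slip x,y mm:  15.6 23.1
time_s: 24.15
ee_pos: [0.5548, 0.0039, 0.2901]
tcp_rot: [0.167, 0.024, 0.986, -0.009]
wrist_force: [-7.3, -0.7, 6.4]
gripper_width: 0.017
F [-7.3  -0.23  7.09] M [0.122 0.986 0.062] sd [0.52 0.38 0.4  0.02 0.03 0.03]
Fn 11.8 F in tool [  3.8  -0.9 -11.8] contact centre along slip x,y mm:  17.2 19.6
```

```bash
python3 - <<'E'
from h import *
s=manip.observe(); w=save('wrist','w9.png'); im=save('scene','s9.png')
a=cv2.resize(w[60:300,150:490,::-1],None,fx=1.45,fy=1.45,interpolation=2); b=cv2.resize(im[150:270,260:380,::-1],(300,348),interpolation=2)[:a.shape[0]]
b=cv2.resize(b,(300,a.shape[0])); cv2.imwrite('pics/v9.png',np.hstack([a,b]))
for n,z in [('bar_mid',.057)]: print(n,[(np.round(r['xy'],1).tolist(),round(r['conf'],2),at_z(c,r['xy'],z,s).round(4)[:2].tolist()) for c in ('wrist','scene') for r in manip.spot_point(n,c)[:3]])
E
python3 st.py
```

```text
bar_mid [([219.2, 179.2], 0.66, [0.3166, -0.2258]), ([400.2, 122.2], 0.6, [0.3522, 0.4334])]
24.95 [-0.149  0.219 -0.372  0.643  0.023 -0.097] [0.5548 0.0039 0.2899] w 0.017011270364860664 F [-8.3 -0.8  8. ] tau [ 0.12  0.96 -0.  ]
slip normal [-0.3333  0.0137  0.9427] tilt deg 19.49 toward -2.3 slip x az -2.64
under in face mm [ 0.1 -0.3 -2.3] normal err deg (face x,y) [-0.49 -0.28] slipx in face y deg 0.53
shift in tool axes to touch mm [ 0.1  0.3 -2.3]
tool axes rows (world dirs of x,y,z) [[-0.9428, 0.0434, -0.3304], [0.0497, 0.9987, -0.0105], [0.3295, -0.0263, -0.9438]]
```

View pics/v9.png

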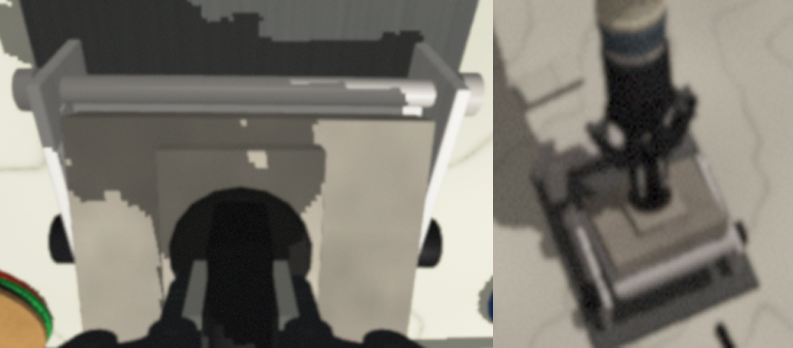

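```bash
python3 -c "
from cell import manip
print(manip.job_done())"
```

```text
the job is handed in; nothing more can be done
None
```

I laid the steel bar in both forks and let go. The stone slip is now held pressed on the sloped stone face. I handed the job in at about 25 s on the robot's clock, and no verdict was reported.

- **Bar:** after letting go, the wrist picture showed it down in both notches. Its middle measured about (0.506, 0.007) m, within about 3 mm of my seat estimate. My last `bar_mid` check did not find the bar at its seat; it reported only the red and turquoise look-alikes. I relied on the earlier picture and on the slip staying clear of the bar.
- **Tilting the slip:** the moves cannot tilt the tool directly. I tilted it by commanding poses just out of reach high above the jig, where the wrist joint sits at its range limit. Joint 3 read 1.364 there, against a stated limit of 1.36.
- **Slip angle and position:** it finished at 19.5° of tilt. I measured the face slope at about 19°, with individual views between 18.3° and 21.4°. The computed position was within 3 mm of the face centre, with the long side about 0.5° off straight up the slope.
- **Push:** the averaged push was about 12 N, after briefly pressing to about 17 N to settle the slip.
- **Flushness:** I could not measure this directly. The pressure centre came out about 17 mm uphill and 20 mm to one side, inside the slip's outline, which suggests full contact. A steady sideways force of about 4 N stayed unexplained; friction or a small slope error could cause it.
- **Other objects:** I saw nothing else disturbed, but I did not measure the positions of the bystanders.

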